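# Change over the push-push stops of a welding table

### The arm

A 7-joint arm with a two-finger parallel gripper is mounted at the origin on the work surface. World frame = base frame: x ahead of the robot, y to its left, z up, the work surface at z = 0. Lengths are in m, angles in rad, forces in N, time in s.
With the tool pointing down it reaches from about 0.4 to 0.85 m from the base axis. Payload 4.4 kg.
Tool frame: the origin (TCP) lies midway between the tips of the shut fingers; the grasp point (between the pads) lies 19 mm behind it; z points along the fingers, y is the line along which they close (so a half turn about z gives the same grasp; the last joint's range is limited). The gripper opens to 94 mm and grips with 3 to 60 N. Pads are 16 mm wide; open, the fingers measure 119 mm over their backs; the gripper's body (75 mm by 177 mm) begins 78 mm behind the grasp point.
Start: joints at [1.21, 0.628, 0.038, 1.517, -0.027, 0.996, -0.02], TCP at [0.189, -0.622, 0.178] pointing down, gripper open.
Joint ranges: [-3.06, 3.06], [-0.37, 2.12], [-1.25, 1.32], [0.18, 2.47], [-1.1, 4.24], [0.23, 1.98], [-2.94, 2.94]. Speed limits (rad/s): [2.57, 2.57, 3.14, 3.14, 3.14, 3.14, 3.14].

### API

Orientations are given as a rotation vector (axis times angle).
In Python, from cell import manip, imaging, spotter gives the robot as it stands.
- The arm moves only by the shell command python3 -m crank 'ROWS'. ROWS is JSON, a list of rows, each a list of 3 entries, a list of its own where there are three numbers: the shift along the tool's x, y, z scaled (see below), then the turn, a rotation vector about the tool's x, y, z scaled (see below), then the finger opening in mm, from 0 to 94. A call has 1 to 8 rows; each row shifts and turns the commanded pose from where the row before left it, along the tool's axes as they then stand; what a row does not reach is not made up. The controller multiplies each number of a shift by 40 mm and each number of a turn by 0.08 rad. A row lasts 1/12 s, in which the tool goes at most 41.7 mm and 7.16 degrees, less where a joint would pass 70% of its speed; a pose out of reach is approached as far as the arm can. A call with a number of a shift or a turn outside -1 to 1 is refused whole. A call with a gripper value outside its range is refused whole. The fingers move at their own pace and stop on an object; the grip force is fixed at half the most. Time passes only in rows, so rows that do not move let the fingers close. It gives the time, the measured TCP pose, the force, the opening and the grip force at its end, in the units of the state.
- manip.sense(): the state, without advancing time (a new reading comes with each control period).
- imaging.camera(name): name is "scene" or "top" or "wrist"; returns the picture (384x512x3 uint8, red, green, blue); there is no depth.
- imaging.camera_info(name): a dict with "K" (3x3 intrinsics, pixels), "camera_from_world" (4x4, takes a point from world to camera coordinates); the wrist camera has in their place "tool_from_camera" (4x4, takes a point from camera to tool coordinates, whose origin is the TCP and whose axes are the flange's). Camera axes: x right, y up, looking along -z (the intrinsics and any distortion apply to the point x, -y, -z); pixel columns grow to the right and rows downward; lengths in m; the calibration is good to about 2 mm. A picture is of the moment at which its call begins: read the wrist's pose just before it. camera_info takes no time and is no camera call.
- manip.close_job(): hands the job in; it is judged then, once.
Trained networks look in the newest picture that a camera, given by its name, has taken for a name from the list of things; names that differ only in an ending like _2 or _b are one class to them, and where a whole thing is asked for, a point or a joint stands for the part that bears it (a point fixed in the world has none). Each returns a list of dicts, best first, with "score" (0 to 1); they miss things now and then, are a little off and sometimes report something else, mostly with a low value. They report only what shows in the picture. A call takes as long as a camera call.
- spotter.silhouettes(camera, label): "mask" (384x512 bool, what is visible of it).
- spotter.pinpoint(camera, label): "at" ([x, y, z] in m, in world coordinates, good to about 4 mm: a listed point, or the origin of a listed thing).
The state is a dict: "clock": time; "joint_positions": joint angles; "joint_velocities": joint speeds; "tau": joint torques, N m; "ee_pos": TCP position; "ee_rot": TCP orientation; "wrist_force": force on the tool from outside, world axes, zero at the start; "wrist_torque": the same for the moment, N m; "gripper_width": opening from 0.0 (shut) to 1.0 (fully open); "grip_force": force on a finger pad.
Only numpy, scipy, OpenCV 4.12 (cv2) and the standard library are available. Lean on these libraries where they do the work, as an engineer would, in place of code of your own. Each camera call takes 0.05 s, during which the arm holds its last target. There are 200 camera calls.

### The job

Change the fixture over for the next frame: the square-headed stop, now locked down, must stand fully up, and the round broad-headed stop, now up, must be locked down. They work like a retractable pen: push the head all the way down and let go, then check that it stayed where it should and push again if it did not. Leave the slim stop as it is.

Things in the scene. Friction and masses are not known exactly. Their poses are not given: they have to be found in the camera images.
- square_stop_top (a point): Centre of the top face of the stop with the square steel head, 42 x 42 mm and 10 mm thick, on a 70 x 70 mm foot. Starts locked down. Top face above the table: 72 mm up, about 52 mm locked. z up. Push-push: press straight down until the top face bottoms at 42 mm (1 N at first, about 4 N near the end, then a hard stop), hold 0.2 s, lift off: it changes state. A shorter press may not.
- round_stop_top (a point): Centre of the top face of the stop with the broad round steel head, 44 mm diameter, 10 mm thick, on the same foot. Starts up. Top face above the table: 72 mm up, about 52 mm locked. z up. Push-push: press straight down until the top face bottoms at 42 mm (1 N at first, about 4 N near the end, then a hard stop), hold 0.2 s, lift off: it changes state. A shorter press may not.
- slim_stop_top (a point): Centre of the top face of the stop with the small round head, 20 mm diameter and 10 mm thick, on the same foot and of the same height. Starts up, top face 72 mm above the table; leave it alone. z up.

How it is judged:
At the end, for the whole second after the job is handed in: The square stop's head stands up (top more than 66 mm above the table), the round stop's head is locked down (top less than 57 mm above the table) and the slim stop still stands up (more than 66 mm), with nothing touched by the robot (height (world z) of each of square_stop_top, slim_stop_top above 0.066 m and height (world z) of round_stop_top below 0.057 m).
It fails at once if the slim stop was pressed down by more than 10 mm (distance of slim_stop_top from where it was at the start of the episode above 0.01 m).
It also fails if it takes over 42 s, if anything falls off the work surface, if the arm or the gripper's body presses on something with over 40 N, if the wrist force passes 120 N, or if a joint passes its speed limit or range.

## Working session

There is one attempt and no reset: what is moved stays moved. The work goes in short steps, Python scripts to look and compute and a shell command to move; the robot and the scene stay as the last step left them, time stands still between calls to the robot, and variables do not carry over. Pictures are saved under pics/ and viewed, at most 10 in all, crops included, and the job is handed in when it is done.

```bash
mkdir -p pics; ls
python3 - <<'E'
from cell import manip, imaging, spotter
import cv2, numpy as np
s=manip.sense(); print({k:np.round(v,3) for k,v in s.items()})
for c in ("top","scene"):
    im=imaging.camera(c); cv2.imwrite(f"pics/{c}0.png",im[:,:,::-1])
    for l in ("square_stop_top","round_stop_top","slim_stop_top"):
        print(c,l,[(np.round(d["at"],4),round(d["score"],2)) for d in spotter.pinpoint(c,l)])
E
```

```text
pics
{'clock': np.float64(0.0), 'joint_positions': array([ 1.21 ,  0.629,  0.038,  1.518, -0.027,  0.996, -0.02 ]), 'joint_velocities': array([ 0.001,  0.001, -0.001, -0.   ,  0.001,  0.001,  0.001]), 'tau': array([ 0.0000e+00, -5.4974e+01,  1.1430e+00, -1.8664e+01, -5.2000e-02,
        2.4000e-02,  0.0000e+00]), 'ee_pos': array([ 0.189, -0.621,  0.178]), 'ee_rot': array([-3.106, -0.461,  0.   ]), 'wrist_force': array([ 0.109, -0.143,  0.075]), 'wrist_torque': array([-0.017, -0.024, -0.035]), 'grip_force': np.float64(0.0), 'gripper_width': np.float64(0.999)}
top square_stop_top [(array([ 0.502 , -0.2334,  0.0471]), 0.69)]
top round_stop_top [(array([0.5007, 0.012 , 0.0709]), 0.5)]
top slim_stop_top [(array([0.5041, 0.2125, 0.0728]), 0.64)]
scene square_stop_top [(array([ 0.5046, -0.227 ,  0.0536]), 0.73)]
scene round_stop_top [(array([0.4969, 0.0149, 0.0708]), 0.6)]
scene slim_stop_top [(array([0.5022, 0.2143, 0.0713]), 0.65)]
```

View pics/top0.png

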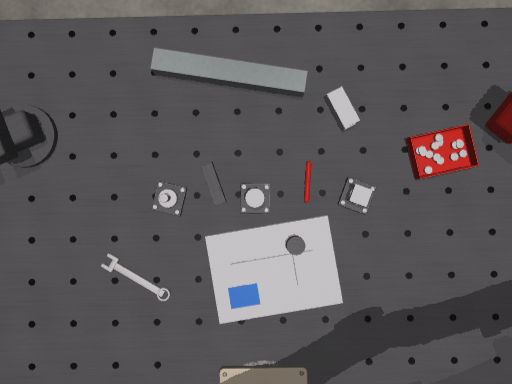

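View pics/scene0.png

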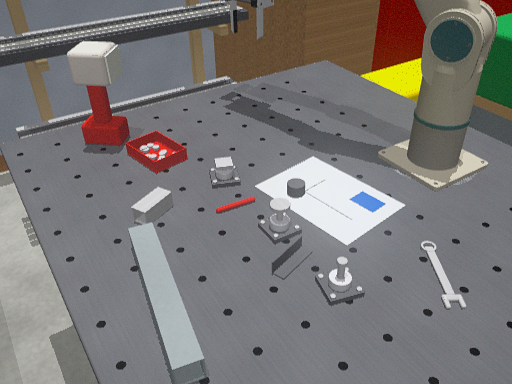

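The top view shows the square stop at about (360,195), the round stop at (255,198) and the slim stop at (168,199). The scene view shows the same three at (224,165), (280,208) and (342,265). The heads stand clear of other objects apart from a thin plate beside the round stop. I'll take enlarged crops to triangulate the heads.

Run:
```python
import cv2, numpy as np
t=cv2.imread("pics/top0.png"); s=cv2.imread("pics/scene0.png")
def c(im,u,v): # 40x30 crop x10 -> 400x300, tick grid every 5 px
    k=cv2.resize(im[v-15:v+15,u-20:u+20],None,fx=10,fy=10,interpolation=cv2.INTER_CUBIC)
    for i in range(0,40,5):
        cv2.line(k,(i*10,0),(i*10,299),(0,200,0),1)
        if i<30: cv2.line(k,(0,i*10),(399,i*10),(0,200,0),1)
    return k
cv2.imwrite("pics/m.png",np.vstack([np.hstack([c(t,360,195),c(t,255,198)]),np.hstack([c(s,224,167),c(s,280,212)])]))
```

```text
(no output)
```

View pics/m.png

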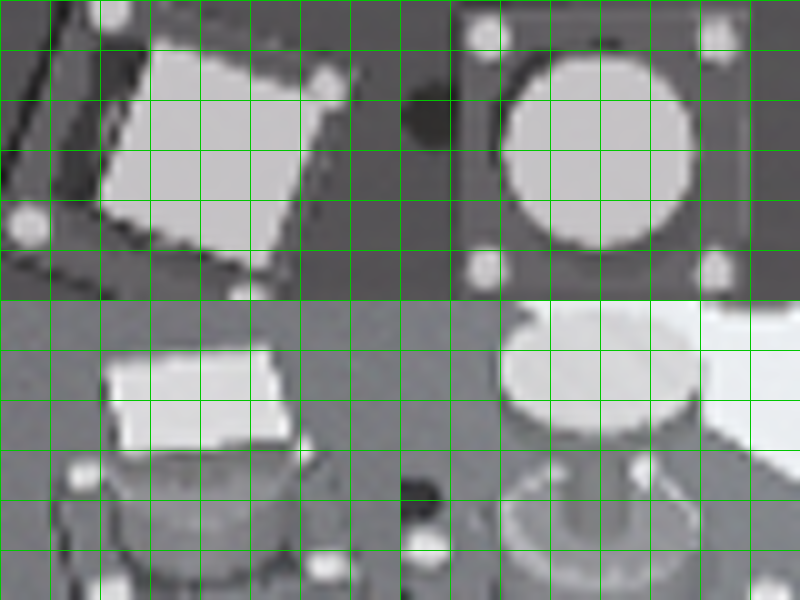

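The crops show the top-face centres. Square is at about (360.6,194.7) in the top view and (223.3,161.5) in the scene view. Round is at about (254.5,197.5) and (279.7,202.5).

```bash
cat > h.py <<'E'
from cell import manip, imaging, spotter
import numpy as np, cv2
from scipy.spatial.transform import Rotation as R
def tri(px):
    Ps,pts=[],[]
    for c,p in px.items():
        i=imaging.camera_info(c); K=np.array(i["K"]); T=np.diag([1,-1,-1,1])@np.array(i["camera_from_world"])
        d=i.get("distortion",i.get("dist"))
        Ps.append(np.eye(3,4)@T)
        pts.append(cv2.undistortPoints(np.array([[p]],float),K,None if d is None else np.array(d,float)).reshape(2,1))
    X=cv2.triangulatePoints(Ps[0],Ps[1],*pts); return (X[:3]/X[3]).ravel()
def to(x,s=None):
    s=s or manip.sense(); r=R.from_rotvec(s["ee_rot"])
    return r.inv().apply(np.array(x)-s["ee_pos"])/0.04
E
python3 - <<'E'
from h import *
print(imaging.camera_info("top").keys())
q=tri({"top":(360.6,194.7),"scene":(223.3,161.5)}); r=tri({"top":(254.5,197.5),"scene":(279.7,202.5)})
print(q,r)
print(R.from_rotvec(manip.sense()["ee_rot"]).as_matrix().round(4))
for x in (q,r): print(to([x[0],x[1],0.1]))
E
```

```text
dict_keys(['K', 'camera_from_world'])
[ 0.50095776 -0.2288406   0.05258913] [0.49910601 0.0121908  0.0747948 ]
[[ 9.569e-01  2.905e-01 -1.000e-04]
 [ 2.905e-01 -9.569e-01  2.000e-04]
 [ 0.000e+00 -2.000e-04 -1.000e+00]]
[10.32070868 -7.13493002  1.96062862]
[ 12.02702422 -12.91426508   1.96202622]
```

The heights, 52.6 and 74.8 mm, match the expected 52 and 72 mm, and the positions agree with the detector. I'll move above the square stop with the fingers shut.

```bash
python3 -m crank '[[[0.6,-0.42,0],[0,0,0],0],[[0.6,-0.42,0],[0,0,0],0],[[0.6,-0.42,0],[0,0,0],0],[[0.6,-0.42,0],[0,0,0],0],[[0.6,-0.42,0],[0,0,0],0],[[0.6,-0.42,0],[0,0,0],0],[[0.6,-0.42,0],[0,0,0],0],[[0.6,-0.42,0],[0,0,0],0]]'
python3 -m crank '[[[0.6,-0.42,0],[0,0,0],0],[[0.6,-0.42,0],[0,0,0],0],[[0.6,-0.42,0],[0,0,0],0],[[0.6,-0.42,0],[0,0,0],0],[[0.6,-0.42,0],[0,0,0],0],[[0.6,-0.42,0.5],[0,0,0],0],[[0.6,-0.42,0.7],[0,0,0],0],[[0,0,0],[0,0,0],0]]'
python3 -c "
from h import *
print(to([0.501,-0.229,0.1]))"
```

```text
clock: 1.07
ee_pos: [0.3343, -0.4365, 0.1787]
ee_rot: [3.107, 0.461, 0.0]
wrist_force: [0.6, 0.8, 0.1]
gripper_width: 0.464
grip_force: 0.0
clock: 1.73
ee_pos: [0.4621, -0.2683, 0.1268]
ee_rot: [-3.098, -0.475, 0.003]
wrist_force: [-0.1, 0.9, 0.2]
gripper_width: 0.007
grip_force: 0.0
[ 1.22271955 -0.64133038  0.67450959]
```

```bash
python3 -m crank '[[[0.4,-0.2,0.1],[0,0,0],0],[[0.4,-0.2,0.2],[0,0,0],0],[[0.4,-0.2,0.3],[0,0,0],0],[[0,0,0],[0,0,0],0],[[0,0,0],[0,0,0],0],[[0,0,0],[0,0,0],0]]'
python3 - <<'E'
from h import *
s=manip.sense(); print(s["ee_pos"], to([0.501,-0.229,0.042]), R.from_rotvec(s["ee_rot"]).as_matrix()[:,2])
E
```

```text
clock: 2.23
ee_pos: [0.4982, -0.2406, 0.1068]
ee_rot: [3.107, 0.46, -0.001]
wrist_force: [0.5, 0.9, 0.6]
gripper_width: 0.004
grip_force: 0.0
[ 0.49822689 -0.24060077  0.10683824] [ 0.15164984 -0.25854708  1.6206702 ] [-6.02516432e-04 -8.38736864e-04 -9.99999467e-01]
```

```bash
python3 -m crank '[[[0.15,-0.26,0.2],[0,0,0],0],[[0,0,0.4],[0,0,0],0],[[0,0,0.4],[0,0,0],0],[[0,0,0.3],[0,0,0],0],[[0,0,0.2],[0,0,0],0],[[0,0,0],[0,0,0],0],[[0,0,0],[0,0,0],0]]'
python3 -m crank '[[[0,0,0.1],[0,0,0],0],[[0,0,0.05],[0,0,0],0],[[0,0,0],[0,0,0],0],[[0,0,0],[0,0,0],0]]'
```

```text
clock: 2.82
ee_pos: [0.5015, -0.2277, 0.0465]
ee_rot: [-3.108, -0.46, 0.001]
wrist_force: [-0.2, -0.0, 0.3]
gripper_width: 0.006
grip_force: 0.0
clock: 3.15
ee_pos: [0.502, -0.2277, 0.0408]
ee_rot: [3.107, 0.461, 0.001]
wrist_force: [0.6, -0.5, 0.2]
gripper_width: 0.004
grip_force: 0.0
```

There is no force at z = 41 mm, so I'll look.

Run:
```python
from h import *
a=imaging.camera("scene"); b=imaging.camera("top"); print(manip.sense()["wrist_force"])
c=lambda im,u,v: cv2.resize(im[v-40:v+40,u-40:u+40,::-1],None,fx=5,fy=5,interpolation=cv2.INTER_CUBIC)
cv2.imwrite("pics/m2.png",np.hstack([c(a,224,165),c(b,360,195)]))
```

```text
[ 0.69311133  0.36069502 -0.30540597]
```

View pics/m2.png

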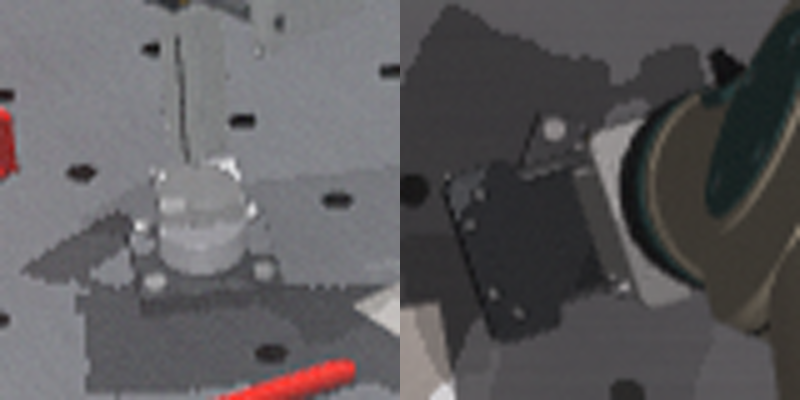

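The tip appears at about (190,163) in the scene crop, just behind or above the middle of the head. I'll compare that with the projected TCP.

```bash
cat >> h.py <<'E'
def proj(c,x):
    i=imaging.camera_info(c); T=np.diag([1,-1,-1,1])@np.array(i["camera_from_world"])
    p=np.array(i["K"])@(T@np.r_[x,1])[:3]; return p[:2]/p[2]
E
python3 - <<'E'
from h import *
p=manip.sense()["ee_pos"]
crop=lambda x:((proj("scene",x)-[184,125])*5).round(0)
print(p,crop(p),"up10",crop(p+[0,0,.01]),"x+20",crop(p+[.02,0,0]),"y+20",crop(p+[0,.02,0]))
for z in (.042,.052): print(z,crop([.501,-.229,z]))
imaging.camera("scene"); m=spotter.pinpoint("scene","square_stop_top"); print(m)
im=imaging.camera("scene"); cv2.imwrite("pics/big.png",cv2.resize(im[120:190,190:260,::-1],None,fx=8,fy=8,interpolation=cv2.INTER_CUBIC))
E
```

```text
[ 0.50205736 -0.22768959  0.04074598] [197. 204.] up10 [195. 187.] x+20 [161. 217.] y+20 [217. 223.]
0.042 [197. 201.]
0.052 [196. 183.]
[{'at': [0.5059, -0.227, 0.0536], 'score': 0.45}]
```

View pics/big.png

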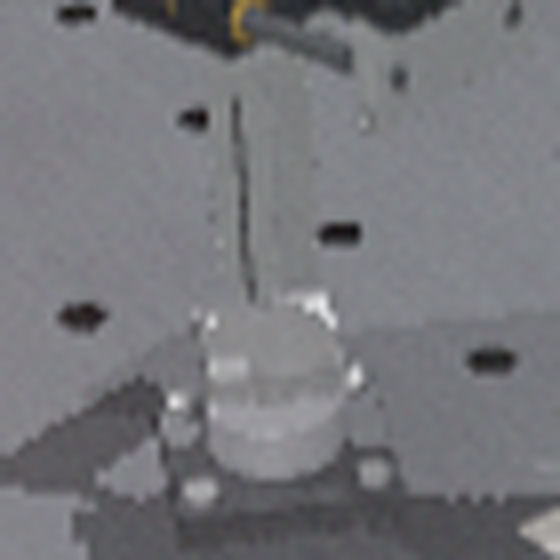

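The head is still at its locked height. The shut fingers seem to end at about (262,300) in this crop, near the back edge of the head. I'll check with the wrist camera.

Run:
```python
from h import *
s=manip.sense(); im=imaging.camera("wrist"); cv2.imwrite("pics/w.png",im[:,:,::-1])
i=imaging.camera_info("wrist"); T=np.diag([1,-1,-1,1])@np.linalg.inv(np.array(i["tool_from_camera"])); K=np.array(i["K"])
def wp(x):
    r=R.from_rotvec(s["ee_rot"]); p=K@(T@np.r_[r.inv().apply(np.array(x)-s["ee_pos"]),1])[:3]; return (p[:2]/p[2]).round(1)
print("tcp",wp(s["ee_pos"]),"head",wp([.501,-.229,.052]), np.array(i["tool_from_camera"]).round(3))
print(spotter.pinpoint("wrist","square_stop_top"))
```

```text
tcp [252.5 228.5] head [254.1 236.4] [[-0.     0.971  0.239  0.069]
 [ 1.    -0.     0.001  0.001]
 [ 0.001  0.239 -0.971 -0.207]
 [ 0.     0.     0.     1.   ]]
[{'at': [0.502, -0.2329, 0.0549], 'score': 0.83}]
```

View pics/w.png

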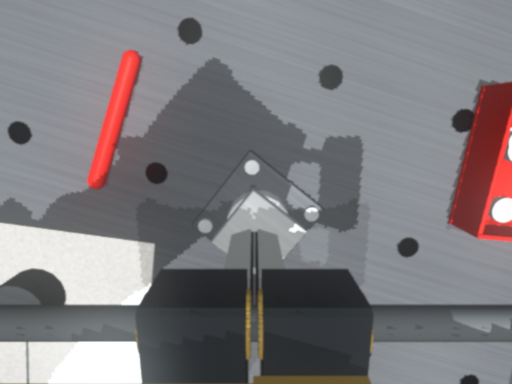

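The wrist view shows the fingertips over the middle of the square head at about (253,232). Position is good, but contact isn't certain, so I'll go down in small steps and watch the force.

```bash
for i in 1; do python3 -m crank '[[[0,0,0.05],[0,0,0],0],[[0,0,0],[0,0,0],0]]'; done
python3 -m crank '[[[0,0,0.05],[0,0,0],0],[[0,0,0],[0,0,0],0]]'
python3 -m crank '[[[0,0,0.05],[0,0,0],0],[[0,0,0],[0,0,0],0]]'
```

```text
clock: 3.67
ee_pos: [0.5017, -0.2276, 0.0382]
ee_rot: [-3.107, -0.461, 0.0]
wrist_force: [-0.7, -0.2, 0.5]
gripper_width: 0.003
grip_force: 0.0
clock: 3.83
ee_pos: [0.5016, -0.2275, 0.0361]
ee_rot: [-3.107, -0.461, 0.001]
wrist_force: [0.6, -0.3, 0.5]
gripper_width: 0.006
grip_force: 0.0
clock: 4.0
ee_pos: [0.5016, -0.2275, 0.0341]
ee_rot: [-3.107, -0.461, 0.001]
wrist_force: [-0.0, 0.3, 0.0]
gripper_width: 0.004
grip_force: 0.0
```

Still nothing at 34 mm, so the tip height must differ from the reported value. I'll lift and measure the tip in the scene view.

```bash
python3 -m crank '[[[0,0,-0.8],[0,0,0],0],[[0,0,-0.8],[0,0,0],0],[[0,0,0],[0,0,0],0],[[0,0,0],[0,0,0],0]]'
python3 - <<'E'
from h import *
p=manip.sense()["ee_pos"]; im=imaging.camera("scene")[:,:,::-1].copy()
print(p,spotter.pinpoint("scene","square_stop_top"))
u=proj("scene",p); print(u, proj("scene",p+[0,0,.02]))
k=cv2.resize(im[105:195,184:264],None,fx=6,fy=6,interpolation=cv2.INTER_CUBIC)
q=((u-[184,105]+.5)*6).astype(int); print(q); cv2.drawMarker(k,tuple(map(int,q)),(0,0,255),0,12,1)
cv2.imwrite("pics/b2.png",k)
E
```

```text
clock: 4.33
ee_pos: [0.5033, -0.2283, 0.1001]
ee_rot: [3.106, 0.461, 0.005]
wrist_force: [-0.1, 0.2, -0.4]
gripper_width: 0.008
grip_force: 0.0
[ 0.5032549  -0.22826286  0.10014533] [{'at': [0.504, -0.2296, 0.0498], 'score': 0.76}]
[221.40337264 145.05664811] [220.91994431 137.74294825]
[227 243]
```

View pics/b2.png

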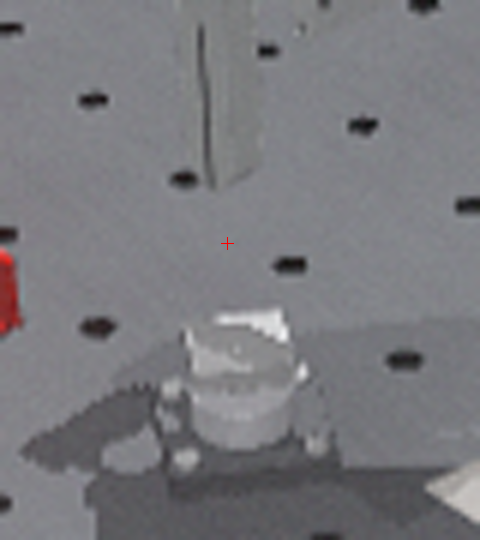

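The tip is at about (218,183) in the crop, while the reported TCP projects to (227,243). The shut fingertips are therefore about 28 mm higher than reported, which explains the lack of contact. I expect contact at a reported z of about 25 mm and bottoming at about 14 mm. I'll descend with the force as the guide.

```bash
python3 -m crank '[[[0,0,0.6],[0,0,0],0],[[0,0,0.6],[0,0,0],0],[[0,0,0.45],[0,0,0],0],[[0,0,0.1],[0,0,0],0],[[0,0,0],[0,0,0],0],[[0,0,0],[0,0,0],0]]'
python3 -m crank '[[[0,0,0.1],[0,0,0],0],[[0,0,0],[0,0,0],0],[[0,0,0],[0,0,0],0]]'
python3 -m crank '[[[0,0,0.1],[0,0,0],0],[[0,0,0],[0,0,0],0],[[0,0,0],[0,0,0],0]]'
```

```text
clock: 4.93
ee_pos: [0.5016, -0.2276, 0.0282]
ee_rot: [-3.107, -0.461, 0.001]
wrist_force: [-0.1, 0.4, -0.2]
gripper_width: 0.007
grip_force: 0.0
clock: 5.18
ee_pos: [0.5023, -0.2278, 0.0251]
ee_rot: [3.107, 0.461, 0.002]
wrist_force: [-0.7, -0.6, -0.5]
gripper_width: 0.006
grip_force: 0.0
clock: 5.43
ee_pos: [0.5023, -0.2279, 0.0208]
ee_rot: [3.107, 0.461, 0.002]
wrist_force: [0.2, -0.1, 2.2]
gripper_width: 0.004
grip_force: 1.2
```

Contact is at about 23 mm. I'll continue to the bottom.

```bash
python3 -m crank '[[[0,0,0.1],[0,0,0],0],[[0,0,0.05],[0,0,0],0],[[0,0,0],[0,0,0],0],[[0,0,0],[0,0,0],0]]'
python3 -m crank '[[[0,0,0.05],[0,0,0],0],[[0,0,0],[0,0,0],0],[[0,0,0],[0,0,0],0]]'
python3 -m crank '[[[0,0,0.04],[0,0,0],0],[[0,0,0],[0,0,0],0],[[0,0,0],[0,0,0],0]]'
```

```text
clock: 5.77
ee_pos: [0.5024, -0.2279, 0.0153]
ee_rot: [3.107, 0.461, 0.002]
wrist_force: [-0.6, 0.5, 10.9]
gripper_width: 0.003
grip_force: 5.2
clock: 6.02
ee_pos: [0.5024, -0.2279, 0.0151]
ee_rot: [3.107, 0.461, 0.003]
wrist_force: [-5.4, 2.8, 28.0]
gripper_width: 0.005
grip_force: 13.5
clock: 6.27
ee_pos: [0.5025, -0.2279, 0.015]
ee_rot: [3.107, 0.461, 0.003]
wrist_force: [-7.5, 3.7, 40.0]
gripper_width: 0.0
grip_force: 20.1
```

It bottomed at a reported 15 mm, an offset of 27 mm that matches the picture. I'll lift and check.

```bash
python3 -m crank '[[[0,0,-0.3],[0,0,0],0],[[0,0,-0.7],[0,0,0],0],[[0,0,-0.8],[0,0,0],0],[[0,0,-0.6],[0,0,0],0],[[0,0,0],[0,0,0],0],[[0,0,0],[0,0,0],0]]'
python3 - <<'E'
from h import *
imaging.camera("scene"); print(spotter.pinpoint("scene","square_stop_top"))
imaging.camera("wrist"); print(spotter.pinpoint("wrist","square_stop_top"))
print(to([.499,.0122,.11]))
E
```

```text
clock: 6.77
ee_pos: [0.5025, -0.2279, 0.1077]
ee_rot: [3.106, 0.461, 0.003]
wrist_force: [0.8, 0.3, 0.0]
gripper_width: 0.002
grip_force: 0.0
[{'at': [0.5028, -0.2307, 0.0726], 'score': 0.61}]
[{'at': [0.5061, -0.2319, 0.074], 'score': 0.84}]
[ 1.69919516 -5.73688279 -0.10954438]
```

The square stop is up at 73 mm. Now the round one.

```bash
python3 -m crank '[[[0.17,-0.57,0],[0,0,0],0],[[0.17,-0.57,0],[0,0,0],0],[[0.17,-0.57,0],[0,0,0],0],[[0.17,-0.57,0],[0,0,0],0],[[0.17,-0.57,0],[0,0,0],0],[[0.17,-0.57,0],[0,0,0],0],[[0.17,-0.57,0],[0,0,0],0],[[0.17,-0.57,0],[0,0,0],0]]'
python3 -m crank '[[[0.17,-0.57,0],[0,0,0],0],[[0.17,-0.57,0],[0,0,0],0],[[0,0,0],[0,0,0],0],[[0,0,0],[0,0,0],0],[[0,0,0],[0,0,0],0]]'
python3 -c "
from h import *
imaging.camera('wrist');print(spotter.pinpoint('wrist','round_stop_top'))
print(to([.499,.0122,.042]))"
```

```text
clock: 7.63
ee_pos: [0.4998, -0.0362, 0.1057]
ee_rot: [-3.107, -0.461, 0.004]
wrist_force: [0.4, 0.1, 0.7]
gripper_width: 0.002
grip_force: 0.0
clock: 8.05
ee_pos: [0.5001, 0.0095, 0.1061]
ee_rot: [3.107, 0.461, -0.003]
wrist_force: [0.0, -0.2, 0.5]
gripper_width: 0.004
grip_force: 0.0
[{'at': [0.5003, 0.0102, 0.0726], 'score': 0.57}]
[-0.00520569 -0.09154776  1.61067807]
```

```bash
python3 -m crank '[[[0,-0.04,0.6],[0,0,0],0],[[0,0,0.6],[0,0,0],0],[[0,0,0.4],[0,0,0],0],[[0,0,0.3],[0,0,0],0],[[0,0,0.2],[0,0,0],0],[[0,0,0.1],[0,0,0],0],[[0,0,0],[0,0,0],0],[[0,0,0],[0,0,0],0]]'
python3 -m crank '[[[0,0,0.1],[0,0,0],0],[[0,0,0.03],[0,0,0],0],[[0,0,0],[0,0,0],0],[[0,0,0],[0,0,0],0],[[0,0,0],[0,0,0],0]]'
```

```text
clock: 8.82
ee_pos: [0.4997, 0.0106, 0.019]
ee_rot: [3.107, 0.459, -0.002]
wrist_force: [-1.8, -1.8, 2.9]
gripper_width: 0.007
grip_force: 1.5
clock: 9.23
ee_pos: [0.5002, 0.0109, 0.0152]
ee_rot: [3.107, 0.46, 0.001]
wrist_force: [-4.2, -3.2, 15.2]
gripper_width: 0.007
grip_force: 7.7
```

```bash
python3 -m crank '[[[0,0,0.03],[0,0,0],0],[[0,0,0],[0,0,0],0],[[0,0,0],[0,0,0],0],[[0,0,0],[0,0,0],0]]'
python3 -m crank '[[[0,0,-0.3],[0,0,0],0],[[0,0,-0.7],[0,0,0],0],[[0,0,-0.8],[0,0,0],0],[[0,0,-0.8],[0,0,0],0],[[0,0,-0.8],[0,0,0],0],[[0,0,0],[0,0,0],0],[[0,0,0],[0,0,0],0]]'
python3 - <<'E'
from h import *
for c in ("scene","wrist"):
    im=imaging.camera(c); cv2.imwrite(f"pics/f_{c}.png",im[:,:,::-1])
    for l in ("square","round","slim"): print(c,l,[(np.round(d["at"],4),d["score"]) for d in spotter.pinpoint(c,l+"_stop_top")])
E
```

```text
clock: 9.57
ee_pos: [0.5002, 0.0109, 0.0151]
ee_rot: [3.107, 0.46, 0.002]
wrist_force: [-5.8, -2.9, 27.6]
gripper_width: 0.005
grip_force: 13.7
clock: 10.15
ee_pos: [0.502, 0.0123, 0.1503]
ee_rot: [3.107, 0.462, 0.009]
wrist_force: [-0.3, 0.4, -0.7]
gripper_width: 0.004
grip_force: 0.0
scene square [(array([ 0.5036, -0.2299,  0.0717]), 0.82)]
scene round [(array([0.4981, 0.0094, 0.0499]), 0.52)]
scene slim [(array([0.4979, 0.0141, 0.0499]), 0.71), (array([0.5026, 0.216 , 0.069 ]), 0.45)]
wrist square []
wrist round [(array([0.4995, 0.009 , 0.0502]), 0.97)]
wrist slim [(array([0.5018, 0.2135, 0.0735]), 0.87)]
```

View pics/f_scene.png

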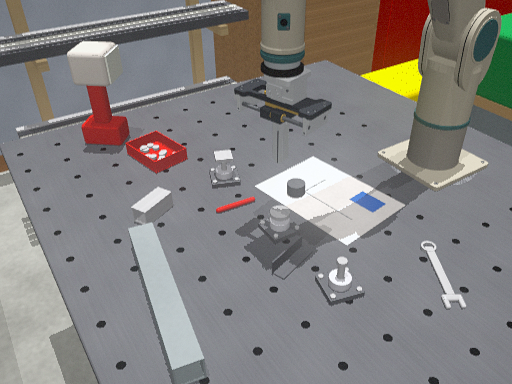

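The final view shows the square head up at (224,157), the round head down at (280,213), the slim head still up at (342,263), and the gripper clear of all three.

```bash
python3 -c "
from cell import manip
print(manip.close_job())"
```

```text
the job is handed in; nothing more can be done
None
```

The job is handed in: in the last pictures the square stop stood up (about 72 mm), the round stop was locked down (about 50 mm), and the slim stop was untouched and still up.

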